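Load the embossing rollers into the scanner tray

TASK

Pull the scanner's tray all the way out by its knob and lay every steel roller that is on the counter crosswise in the tray's V-grooves, one roller to a groove, the thick rollers in the wide grooves and the slim ones in the narrow grooves, centred across the tray and properly cradled. Then push the tray fully home so that all the rollers lie under the low cover. Do not knock over the open jar of eyelets.

Things in the scene. Friction and masses are not known exactly. Their poses are not given: they have to be found in the camera images.
- tray (a joint): sliding tray of the scanner, m: 0 = fully home under the cover, 0.29 = pulled fully out against its stop. It opens along the station's +y (roughly to the robot's left). Sliding friction about 2 N plus 8 N per m/s; stays where it is left.
- station_zero (a point): zero point of the fixed scanner station, on the counter below the middle of the cover's mouth; x across the tray, y the way the tray comes out, z up. Base plate 154 x 615 mm from y = -290 to +325 mm. Cover: a flat sheet-metal tunnel from y = -286 to 0 mm, 151 mm wide outside, 143 mm inside, underside 81.5 mm and top 85 mm above the counter, open at its mouth.
- tray_zero (a point): zero point of the tray; it coincides with the station's zero point when the tray is home and has the same axes. The tray is 112 mm wide (x), its floor 14 mm above the counter, the tops of its V rests 44 mm. A thick roller in its wide groove reaches 76 to 79 mm high and passes under the cover with 2 to 5 mm to spare; in a narrow groove it stands too high and strikes the cover.
- tray_knob (a point): grip point on the tray's upright round knob, a black post 20 mm in diameter whose top is 80 mm above the counter; this point is on its axis, 60 mm above the counter and 45 mm in front of the cover's mouth when the tray is home.
- wide_groove_1 (a point): wide V-groove of the tray (90 degree V running along the tray's x, 40 mm wide at the top, cut in two parallel steel rests at x = -40 and +40 mm, each 12 mm wide, with a free gap of 68 mm between them down to the tray floor, so that fingers can straddle a roller there). This point moves with the tray, -105 mm along y from the tray's zero point; it is where the centre of a 42 mm roller lies when cradled, the roller's length along x.
- wide_groove_2 (a point): wide V-groove of the tray (90 degree V running along the tray's x, 40 mm wide at the top, cut in two parallel steel rests at x = -40 and +40 mm, each 12 mm wide, with a free gap of 68 mm between them down to the tray floor, so that fingers can straddle a roller there). This point moves with the tray, -235 mm along y from the tray's zero point; it is where the centre of a 42 mm roller lies when cradled, the roller's length along x.
- narrow_groove_1 (a point): narrow V-groove of the tray (90 degree V running along the tray's x, 24 mm wide at the top, cut in two parallel steel rests at x = -40 and +40 mm, each 12 mm wide, with a free gap of 68 mm between them down to the tray floor, so that fingers can straddle a roller there). This point moves with the tray, -40 mm along y from the tray's zero point; it is where the centre of a 26 mm roller lies when cradled, the roller's length along x.
- narrow_groove_2 (a point): narrow V-groove of the tray (90 degree V running along the tray's x, 24 mm wide at the top, cut in two parallel steel rests at x = -40 and +40 mm, each 12 mm wide, with a free gap of 68 mm between them down to the tray floor, so that fingers can straddle a roller there). This point moves with the tray, -170 mm along y from the tray's zero point; it is where the centre of a 26 mm roller lies when cradled, the roller's length along x.
- thick_1_center (a point): thick steel embossing roller 110 mm long: plain cylindrical ends 42 mm in diameter and, over the middle 34 mm, a darker square grip band 44 mm over its flats with chamfered corners (51 mm over the corners), on a flat of which it rests on the counter. This point is its centre, its x axis runs along it (both ends are alike; y and z turn with it as it rolls). Pushed, it tumbles some centimetres and stops. May be absent. Belongs in a wide groove. 0.27 to 0.5 kg.
- thick_2_center (a point): thick steel embossing roller 110 mm long: plain cylindrical ends 42 mm in diameter and, over the middle 34 mm, a darker square grip band 44 mm over its flats with chamfered corners (51 mm over the corners), on a flat of which it rests on the counter. This point is its centre, its x axis runs along it (both ends are alike; y and z turn with it as it rolls). Pushed, it tumbles some centimetres and stops. May be absent. Belongs in a wide groove. 0.27 to 0.5 kg.
- slim_1_center (a point): slim steel embossing roller 110 mm long: plain cylindrical ends 26 mm in diameter and, over the middle 34 mm, a darker square grip band 28 mm over its flats with chamfered corners (34 mm over the corners), on a flat of which it rests on the counter. This point is its centre, its x axis runs along it (both ends are alike; y and z turn with it as it rolls). Pushed, it tumbles some centimetres and stops. May be absent. Belongs in a narrow groove. 0.14 to 0.26 kg.
- slim_2_center (a point): slim steel embossing roller 110 mm long: plain cylindrical ends 26 mm in diameter and, over the middle 34 mm, a darker square grip band 28 mm over its flats with chamfered corners (34 mm over the corners), on a flat of which it rests on the counter. This point is its centre, its x axis runs along it (both ends are alike; y and z turn with it as it rolls). Pushed, it tumbles some centimetres and stops. May be absent. Belongs in a narrow groove. 0.14 to 0.26 kg.
- thick_1: the first thick roller; origin at its centre, x along it
- thick_2: the second thick roller; origin at its centre, x along it
- slim_1: the first slim roller; origin at its centre, x along it
- slim_2: the second slim roller; origin at its centre, x along it
- jar_small: open glass jar of brass eyelets, 56 mm in diameter, 50 mm high, standing behind the tray; origin at the centre of its underside; leave it standing
Mind the look-alikes: they are no part of the job. Leave any blue or purple look-alike of the jar_small alone.

How it is judged:
On the way, in this order (a step that is already met when the one before it is completed fails the run):
1. the tray is pulled all the way out (value of joint tray above 0.275 m), for 0.2 s.
2. with the tray out, every roller lies cradled in a groove of its size and is let go (value of joint tray above 0.2 m and ((x of thick_1_center in the frame of wide_groove_1 between -0.014 and 0.014 m and y of thick_1_center in the frame of wide_groove_1 between -0.005 and 0.005 m and z of thick_1_center in the frame of wide_groove_1 between -0.004 and 0.004 m and angle between the x axis of thick_1_center and the x axis of wide_groove_1, either way round below 0.08 rad) or (x of thick_1_center in the frame of wide_groove_2 between -0.014 and 0.014 m and y of thick_1_center in the frame of wide_groove_2 between -0.005 and 0.005 m and z of thick_1_center in the frame of wide_groove_2 between -0.004 and 0.004 m and angle between the x axis of thick_1_center and the x axis of wide_groove_2, either way round below 0.08 rad)) and ((x of thick_2_center in the frame of wide_groove_1 between -0.014 and 0.014 m and y of thick_2_center in the frame of wide_groove_1 between -0.005 and 0.005 m and z of thick_2_center in the frame of wide_groove_1 between -0.004 and 0.004 m and angle between the x axis of thick_2_center and the x axis of wide_groove_1, either way round below 0.08 rad) or (x of thick_2_center in the frame of wide_groove_2 between -0.014 and 0.014 m and y of thick_2_center in the frame of wide_groove_2 between -0.005 and 0.005 m and z of thick_2_center in the frame of wide_groove_2 between -0.004 and 0.004 m and angle between the x axis of thick_2_center and the x axis of wide_groove_2, either way round below 0.08 rad)) and ((x of slim_1_center in the frame of narrow_groove_1 between -0.014 and 0.014 m and y of slim_1_center in the frame of narrow_groove_1 between -0.005 and 0.005 m and z of slim_1_center in the frame of narrow_groove_1 between -0.004 and 0.004 m and angle between the x axis of slim_1_center and the x axis of narrow_groove_1, either way round below 0.08 rad) or (x of slim_1_center in the frame of narrow_groove_2 between -0.014 and 0.014 m and y of slim_1_center in the frame of narrow_groove_2 between -0.005 and 0.005 m and z of slim_1_center in the frame of narrow_groove_2 between -0.004 and 0.004 m and angle between the x axis of slim_1_center and the x axis of narrow_groove_2, either way round below 0.08 rad)) and ((x of slim_2_center in the frame of narrow_groove_1 between -0.014 and 0.014 m and y of slim_2_center in the frame of narrow_groove_1 between -0.005 and 0.005 m and z of slim_2_center in the frame of narrow_groove_1 between -0.004 and 0.004 m and angle between the x axis of slim_2_center and the x axis of narrow_groove_1, either way round below 0.08 rad) or (x of slim_2_center in the frame of narrow_groove_2 between -0.014 and 0.014 m and y of slim_2_center in the frame of narrow_groove_2 between -0.005 and 0.005 m and z of slim_2_center in the frame of narrow_groove_2 between -0.004 and 0.004 m and angle between the x axis of slim_2_center and the x axis of narrow_groove_2, either way round below 0.08 rad)) and contact force between each of thick_1, thick_2, slim_1, slim_2 and the fingers below 0.2 N), for 0.2 s.
At the end, for the whole second after the job is handed in: The tray is within 8 mm of fully home; every roller present lies in a groove of its own size (centre within 14 mm of the groove's middle along it, 5 mm across and 4 mm in height, within 0.08 rad of its direction), at rest and released; the jar of eyelets stands (value of joint tray below 0.008 m and angle between jar_small's own z axis and vertical below 0.3 rad and ((x of thick_1_center in the frame of wide_groove_1 between -0.014 and 0.014 m and y of thick_1_center in the frame of wide_groove_1 between -0.005 and 0.005 m and z of thick_1_center in the frame of wide_groove_1 between -0.004 and 0.004 m and angle between the x axis of thick_1_center and the x axis of wide_groove_1, either way round below 0.08 rad) or (x of thick_1_center in the frame of wide_groove_2 between -0.014 and 0.014 m and y of thick_1_center in the frame of wide_groove_2 between -0.005 and 0.005 m and z of thick_1_center in the frame of wide_groove_2 between -0.004 and 0.004 m and angle between the x axis of thick_1_center and the x axis of wide_groove_2, either way round below 0.08 rad)) and ((x of thick_2_center in the frame of wide_groove_1 between -0.014 and 0.014 m and y of thick_2_center in the frame of wide_groove_1 between -0.005 and 0.005 m and z of thick_2_center in the frame of wide_groove_1 between -0.004 and 0.004 m and angle between the x axis of thick_2_center and the x axis of wide_groove_1, either way round below 0.08 rad) or (x of thick_2_center in the frame of wide_groove_2 between -0.014 and 0.014 m and y of thick_2_center in the frame of wide_groove_2 between -0.005 and 0.005 m and z of thick_2_center in the frame of wide_groove_2 between -0.004 and 0.004 m and angle between the x axis of thick_2_center and the x axis of wide_groove_2, either way round below 0.08 rad)) and ((x of slim_1_center in the frame of narrow_groove_1 between -0.014 and 0.014 m and y of slim_1_center in the frame of narrow_groove_1 between -0.005 and 0.005 m and z of slim_1_center in the frame of narrow_groove_1 between -0.004 and 0.004 m and angle between the x axis of slim_1_center and the x axis of narrow_groove_1, either way round below 0.08 rad) or (x of slim_1_center in the frame of narrow_groove_2 between -0.014 and 0.014 m and y of slim_1_center in the frame of narrow_groove_2 between -0.005 and 0.005 m and z of slim_1_center in the frame of narrow_groove_2 between -0.004 and 0.004 m and angle between the x axis of slim_1_center and the x axis of narrow_groove_2, either way round below 0.08 rad)) and ((x of slim_2_center in the frame of narrow_groove_1 between -0.014 and 0.014 m and y of slim_2_center in the frame of narrow_groove_1 between -0.005 and 0.005 m and z of slim_2_center in the frame of narrow_groove_1 between -0.004 and 0.004 m and angle between the x axis of slim_2_center and the x axis of narrow_groove_1, either way round below 0.08 rad) or (x of slim_2_center in the frame of narrow_groove_2 between -0.014 and 0.014 m and y of slim_2_center in the frame of narrow_groove_2 between -0.005 and 0.005 m and z of slim_2_center in the frame of narrow_groove_2 between -0.004 and 0.004 m and angle between the x axis of slim_2_center and the x axis of narrow_groove_2, either way round below 0.08 rad)) and linear speed of each of thick_1, thick_2, slim_1, slim_2 below 0.02 m/s and contact force between each of thick_1, thick_2, slim_1, slim_2 and the fingers below 0.2 N); the robot touches nothing.
It fails at once if the jar of eyelets is knocked over (angle between jar_small's own z axis and vertical above 0.7 rad).
Of thick_1, thick_2, slim_1, slim_2 only 3 to 4 are there at a start; the rules pass over those that are not, and their reading is None.
At some moment in a run one of thick_1, thick_2, slim_1, slim_2 may be knocked a few centimetres aside while the robot is not near it.
Once in a run the grip may slacken for a moment while it holds something.
It also fails if it takes over 210 s, if anything falls off the work surface, if the arm or the gripper's body presses on something with over 40 N, if the wrist force passes 120 N, or if a joint passes its speed limit or range.

ROBOT

A 7-joint arm with a two-finger parallel gripper is mounted at the origin on a cart in front of the work surface, level with it; the furniture and walls round the work are solid. World frame = base frame: x ahead of the robot, y to its left, z up, the work surface at z = 0. Lengths are in m, angles in rad, forces in N, time in s.
With the tool pointing down it reaches from about 0.425 to 1.025 m from the base axis. Payload 9.4 kg.
Tool frame: the origin (TCP) lies at the very end of the fingers, on their centre line; the grasp point (between the pads) lies 19 mm behind it; z points along the fingers, y is the line along which they close (so a half turn about z gives the same grasp; the last joint's range is limited). The gripper opens to 85 mm and grips with 20 to 120 N. Pads are 22 mm wide; open, the fingers measure 114 mm over their backs; the gripper's body (76 mm by 85 mm) begins 54 mm behind the grasp point. The pads swing forward as they close: fully open they stand 13 mm farther back than shut.
Start: joints at [1.26, 0.599, -0.003, 1.599, 0.002, 0.943, -0.08], TCP at [0.168, -0.705, 0.231] pointing down, gripper open.
Joint ranges: [-2.57, 2.57], [-0.35, 1.97], [-1.29, 1.29], [0.11, 2.56], [-1.05, 4.19], [0.11, 1.86], [-2.63, 2.63]. Speed limits (rad/s): [2.22, 2.22, 3.01, 3.01, 3.14, 3.14, 3.14].

INTERFACE

Orientations are given as a rotation vector (axis times angle).
In Python, from plant import manip gives the robot as it stands.
- The arm moves only by the tool drive_tool, never from a script. Its argument "deltas" is text: rows parted by semicolons, each of 7 numbers parted by spaces: the shift along the tool's x, y, z in cm, then the turn, a rotation vector about the tool's x, y, z in degrees, then the closure, from 0 (fully open) to 1 (shut). A call has 1 to 10 rows; each row is the pose to reach, as a shift and turn from the pose commanded when the call began, along the tool's axes at that moment; what a row does not reach only later rows make up. A row lasts 1/10 s, in which the tool goes at most 50 mm and 8.59 degrees, less where a joint would pass 70% of its speed; a pose out of reach is approached as far as the arm can. A call with a gripper value outside its range is refused whole. The fingers move at their own pace and stop on an object; "force" is the grip in N (left out, the last holds). Time passes only in rows, so rows that repeat a pose let the fingers close. It gives the time, the measured TCP pose, the force, the opening and the grip force at its end, in the units of the state.
- manip.sense(): the state, without advancing time (a new reading comes with each control period).
- manip.read_camera(name): name is "scene" or "top" or "wrist"; returns a dict with "image" (384x512x3 uint8, blue, green, red), "intrinsics" (3x3 intrinsics, pixels), "k1" (the pictures are not rectified: a ray, as slopes to the right and down, at radius r is drawn at 1 + k1 r^2 times it, then the intrinsics apply), "rvec" (rotation vector, rad) and "tvec" (3), from world to camera coordinates, as OpenCV has them; the wrist camera has in their place "T_tool_cam" (4x4, takes a point from camera to tool coordinates, whose origin is the TCP and whose axes are the flange's). Camera axes: x right, y down, z forward; pixel columns grow to the right and rows downward; lengths in m; the calibration is good to about 2 mm. A picture is of the moment at which its call begins: read the wrist's pose just before it. There is no depth.
- manip.job_done(): hands the job in; it is judged then, once.
Trained networks look in a picture, given as the dict that the camera call returned (one of the last four; its "shot" number tells which), for a name from the list of things; names that differ only in an ending like _2 or _b are one class to them, and where a whole thing is asked for, a point or a joint stands for the part that bears it (a point fixed in the world has none). Each returns a list of dicts, best first, with "p" (0 to 1); they miss things now and then, are a little off and sometimes report something else, mostly with a low value. They report only what shows in the picture. A call takes as long as a camera call. They do not tell look-alikes from the thing itself.
- manip.recognise(query, picture): "centre" ([x, y, z] in m, in world coordinates, good to about 4 mm: the middle of the surface that is visible of it).
The state is a dict: "clock": time; "joint_positions": joint angles; "joint_vel": joint speeds; "tau": joint torques, N m; "position": TCP position; "orientation": TCP orientation; "ft_force": force on the tool from outside, world axes, zero at the start; "torque": the same for the moment, N m; "gripper_width": opening from 0.0 (shut) to 1.0 (fully open); "finger_force": force on a finger pad.
Only numpy, scipy, OpenCV 4.12 (cv2) and the standard library are available. Lean on these libraries where they do the work, as an engineer would, in place of code of your own. Each camera call takes 0.05 s, during which the arm holds its last target. There are 200 camera calls.

## Working session

There is one attempt and no reset: what is moved stays moved. The work goes in short steps, Python scripts to look and compute and a tool call to move; the robot and the scene stay as the last step left them, time stands still between calls to the robot, and variables do not carry over. Pictures are saved under pics/ and viewed, at most 14 in all, crops included, and the job is handed in when it is done.

Besides the shell and the picture viewer there is one more tool, called as a command line: name --argument value ..., lists and objects as JSON in quotes. drive_tool: Moves the arm, as the interface text tells. Its arguments: {"type":"object","properties":{"deltas":{"type":"string"},"force":{"type":"number"}},"required":["deltas"]}

```bash
ls; mkdir -p pics; cat > h.py <<'E'
import numpy as np, cv2
from scipy.spatial.transform import Rotation as R
from plant import manip
def cam(n):
    s=manip.sense(); p=manip.read_camera(n)
    if n=="wrist":
        T=np.eye(4);T[:3,:3]=R.from_rotvec(s["orientation"]).as_matrix();T[:3,3]=s["position"]
        p["T"]=T@p["T_tool_cam"]
    else:
        T=np.eye(4);T[:3,:3]=R.from_rotvec(np.ravel(p["rvec"])).as_matrix();T[:3,3]=np.ravel(p["tvec"])
        p["T"]=np.linalg.inv(T)
    return p
def proj(p,X):
    T=np.linalg.inv(p["T"]);c=np.atleast_2d(X)@T[:3,:3].T+T[:3,3]
    s=c[:,:2]/c[:,2:];s=s*(1+p["k1"]*(s**2).sum(1,keepdims=True))
    K=np.array(p["intrinsics"]);return s@K[:2,:2].T+K[:2,2]
def pix(p,u,v,z):
    K=np.array(p["intrinsics"])
    d=np.linalg.inv(K)@[u,v,1];s0=d[:2];s=s0.copy()
    for _ in range(20): s=s0/(1+p["k1"]*(s@s))
    r=p["T"][:3,:3]@[s[0],s[1],1];o=p["T"][:3,3]
    return o+r*(z-o[2])/r[2]
def go(s,target,yaw=None):
    "tool-frame shift (cm) to reach world target"
    Rm=R.from_rotvec(s["orientation"]).as_matrix()
    return (Rm.T@(np.array(target)-s["position"])*100).round(2)
E
python3 - <<'E'
from h import *
for n in("scene","top"):
    p=cam(n);cv2.imwrite(f"pics/{n}0.png",p["image"])
    print(n,p["T"][:3,3].round(3),p["k1"])
    for q in("tray_knob","thick_1","slim_1","jar_small","tray"):
        print(q,[(np.round(d["centre"],3).tolist(),round(d["p"],2),proj(p,d["centre"]).round().tolist()[0]) for d in manip.recognise(q,p)])
s=manip.sense();print(s);print(R.from_rotvec(s["orientation"]).as_matrix().round(3))
E
```

```text
pics
scene [-0.11   1.106  1.079] -0.15168022873792075
tray_knob [([0.448, -0.311, 0.014], 0.84, [300.0, 183.0])]
thick_1 [([0.613, 0.099, 0.036], 0.88, [213.0, 221.0]), ([0.638, -0.293, 0.033], 0.7, [259.0, 169.0]), ([0.451, -0.309, 0.016], 0.24, [300.0, 183.0])]
slim_1 [([0.614, 0.246, 0.028], 0.55, [190.0, 247.0]), ([0.646, -0.153, 0.026], 0.48, [240.0, 186.0])]
jar_small [([0.621, 0.363, 0.029], 0.73, [167.0, 267.0]), ([0.609, -0.025, 0.032], 0.71, [232.0, 204.0]), ([0.479, 0.096, 0.032], 0.65, [245.0, 234.0]), ([0.595, -0.421, 0.033], 0.48, [281.0, 158.0])]
tray [([0.451, -0.31, 0.011], 0.77, [300.0, 183.0])]
top [ 0.356 -0.098  1.155] -0.10642154734430816
tray_knob [([0.458, -0.284, 0.013], 0.86, [318.0, 219.0]), ([0.661, -0.16, 0.026], 0.62, [280.0, 156.0])]
thick_1 [([0.643, -0.3, 0.042], 0.74, [324.0, 161.0]), ([0.613, 0.082, 0.043], 0.66, [203.0, 168.0])]
slim_1 [([0.655, -0.158, 0.027], 0.72, [279.0, 157.0]), ([0.618, 0.079, 0.041], 0.65, [205.0, 166.0]), ([0.459, -0.29, 0.015], 0.53, [320.0, 219.0])]
jar_small [([0.631, 0.358, 0.032], 0.73, [121.0, 162.0]), ([0.592, -0.43
[... 390 characters left out ...]
0.94286602, -0.07982165]), 'joint_vel': array([-3.49215028e-04,  5.75145940e-05,  1.40628498e-03, -4.49415425e-05,
       -1.73101772e-03, -1.83493548e-04,  2.72815087e-04]), 'tau': array([-9.06453115e-04, -7.75783896e+01,  1.56276539e+00, -2.58274269e+01,
        1.24409795e-02,  2.40125089e-03,  2.08043554e-05]), 'position': array([ 0.16793447, -0.70529733,  0.23127252]), 'orientation': array([ 3.12012290e+00,  3.66338482e-01, -5.31074008e-05]), 'ft_force': array([-0.20938864,  0.29358879, -0.64898734]), 'torque': array([-0.02424849, -0.01530509, -0.00294142]), 'finger_force': 0.0, 'gripper_width': 1.0031837842766298}
[[ 0.973  0.232 -0.   ]
 [ 0.232 -0.973 -0.   ]
 [-0.     0.    -1.   ]]
```

View pics/top0.png

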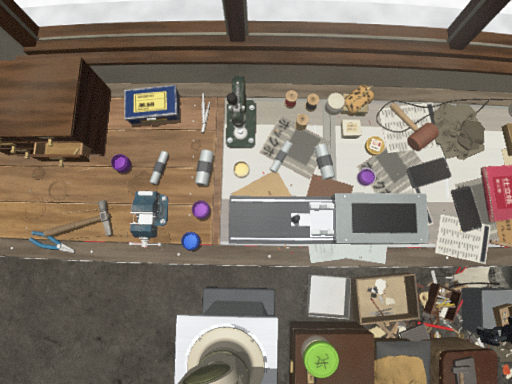

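View pics/scene0.png

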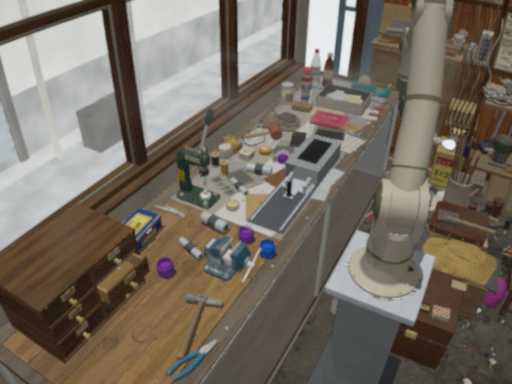

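The top view shows four rollers: slim at (158,167), thick at (204,167), slim at (282,155) and thick at (324,160). The knob post is at (296,219) and the cover spans columns 335–427. Possible mix-ups are the brass jar at (241,169), purple jars at (121,162), (201,210) and (366,177), a blue jar at (191,240), a gold tin at (374,145) and spools at (300,110). I'll check this in a close crop.

```bash
python3 - <<'E'
from h import *
p=cam("top");im=p["image"][130:255,140:440]
cv2.imwrite("pics/crop1.png",cv2.resize(im,None,fx=2.66,fy=2.66,interpolation=cv2.INTER_CUBIC))
for n,u,v,z in [("plateTL",230,197,.0),("plateBL",230,243,.0),("coverTL",334,195,.085),("coverBL",336,243,.085),("coverTR",426,194,.085),("coverBR",427,243,.085),("knobtop",295,219,.08)]:
    print(n,pix(p,u,v,z).round(3))
E
```

```text
plateTL [ 0.526 -0.001  0.   ]
plateBL [ 0.378 -0.006  0.   ]
coverTL [ 0.525 -0.322  0.085]
coverBL [ 0.381 -0.326  0.085]
coverTR [ 0.533 -0.609  0.085]
coverBR [ 0.383 -0.605  0.085]
knobtop [ 0.451 -0.205  0.08 ]
```

View pics/crop1.png

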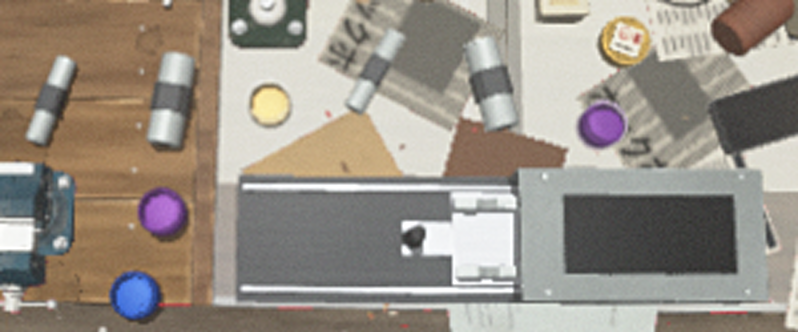

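The crop confirms four rollers: slim, thick, slim, thick. The open brass jar is behind the tray, and the tray is already about 75 mm out. Next I'll move above the knob and look with the wrist camera.

drive_tool --deltas "4 -4.3 0 0 0 1 0; 8 -8.5 0 0 0 3 0; 12 -12.8 0 0 0 5 0; 16 -17 0 0 0 7 0; 20 -21.2 0 0 0 9 0; 24 -25.5 0 0 0 11 0; 28 -29.8 0 0 0 12.8 0; 32 -34 0 0 0 12.8 0; 36 -38 0 0 0 12.8 0; 39 -42 0 0 0 12.8 0"

```text
clock: 1.65
position: [0.417, -0.2694, 0.2316]
orientation: [3.141, 0.016, 0.002]
ft_force: [0.2, 0.3, -0.1]
gripper_width: 0.998
finger_force: 0.0
```

drive_tool --deltas "0 0 0 0 0 0 0;0 0 0 0 0 0 0;0 0 0 0 0 0 0"

```text
clock: 1.95
position: [0.4154, -0.2721, 0.2314]
orientation: [3.141, 0.015, -0.0]
ft_force: [0.6, -2.0, -0.3]
gripper_width: 0.998
finger_force: 0.0
```

```bash
python3 - <<'E'
from h import *
s=manip.sense();print(s["clock"],s["position"],R.from_rotvec(s["orientation"]).as_matrix().round(3)[0])
p=cam("wrist");print(p["T"].round(3))
im=p["image"].copy()
cv2.imwrite("pics/w1.png",im)
for q in("tray_knob","tray","wide_groove_1","narrow_groove_1"):
    print(q,[(np.round(d["centre"],3).tolist(),round(d["p"],2),proj(p,d["centre"]).round().tolist()[0]) for d in manip.recognise(q,p)])
print("proj knob",proj(p,[[.451,-.205,.08],[.453,-.326,.085]]))
E
```

```text
1.95 [ 0.41543134 -0.27212386  0.23140238] [ 1.     0.009 -0.   ]
[[ 0.009 -0.956 -0.295  0.491]
 [-1.    -0.009 -0.004 -0.271]
 [ 0.001  0.295 -0.956  0.374]
 [ 0.     0.     0.     1.   ]]
tray_knob [([0.462, -0.282, 0.013], 0.64, [264.0, 135.0])]
tray [([0.462, -0.287, 0.014], 0.94, [268.0, 135.0])]
wide_groove_1 [([0.458, -0.289, 0.013], 0.59, [270.0, 138.0])]
narrow_groove_1 [([0.459, -0.285, 0.012], 0.97, [266.0, 137.0])]
proj knob [[193.66961816 149.9734993 ]
 [308.11475085 149.70888599]]
```

View pics/w1.png

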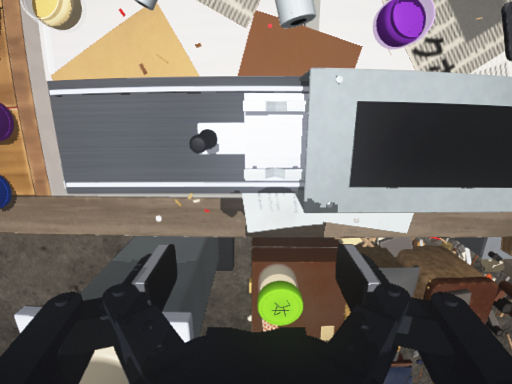

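The wrist view shows the knob top at about (199,143), and the cover's mouth edge running from (309,69) to (304,211). The plate's left corners are at (49,80) and (62,195).

```bash
python3 - <<'E'
from h import *
p=cam("wrist")
for n,u,v,z in [("knobtop",199,143,.08),("cA",309,69,.085),("cB",304,211,.085),("pA",49,80,.005),("pB",62,195,.005)]: print(n,pix(p,u,v,z).round(4))
g=cv2.cvtColor(p["image"],cv2.COLOR_BGR2GRAY)
m=(g[120:165,180:230]<45).astype(np.uint8); ys,xs=np.nonzero(m); print(xs.min()+180,xs.max()+180,ys.min()+120,ys.max()+120)
for z in(.08,.02): print(proj(p,[.451,-.205,z]))
s=manip.sense();print(go(s,[.451,-.205,.041]),s["position"])
E
```

```text
knobtop [ 0.4583 -0.2111  0.08  ]
cA [ 0.5315 -0.3224  0.085 ]
cB [ 0.3846 -0.3257  0.085 ]
pA [ 0.5325 -0.002   0.005 ]
pB [0.3762 0.0084 0.005 ]
197 207 130 136
[[193.61670158 149.91790358]]
[[203.77080806 143.55252828]]
[ 3.62 -6.67 19.02] [ 0.41540748 -0.27195153  0.23122221]
```

drive_tool --deltas "2 -3.2 3 0 0 0 0; 4.1 -6.4 6 0 0 0 0; 4.1 -6.4 9 0 0 0 0; 4.1 -6.4 12 0 0 0 0; 4.1 -6.4 15 0 0 0 0.2; 4.1 -6.4 17 0 0 0 0.2; 4.1 -6.4 18.5 0 0 0 0.2; 4.1 -6.4 18.8 0 0 0 0.2; 4.1 -6.4 18.8 0 0 0 0.2; 4.1 -6.4 18.8 0 0 0 0.2" --force 60

```text
clock: 3.25
position: [0.4565, -0.207, 0.0439]
orientation: [3.141, 0.016, 0.001]
ft_force: [0.3, 0.3, 0.6]
gripper_width: 0.797
finger_force: 0.0
```

drive_tool --deltas "0 0 0 0 0 0 1;0 0 0 0 0 0 1;0 0 0 0 0 0 1;0 0 0 0 0 0 1;0 0 0 0 0 0 1;0 0 0 0 0 0 1;0 0 0 0 0 0 1;0 0 0 0 0 0 1"

```text
clock: 4.05
position: [0.4566, -0.207, 0.0439]
orientation: [3.141, 0.016, 0.002]
ft_force: [-1.0, -0.2, 8.5]
gripper_width: 0.221
finger_force: 58.3
```

drive_tool --deltas "0 -1.5 0 0 0 0 1;0 -3.5 0 0 0 0 1;0 -5.5 0 0 0 0 1;0 -7.5 0 0 0 0 1;0 -9.5 0 0 0 0 1;0 -11 0 0 0 0 1"

```text
clock: 4.65
position: [0.4557, -0.0962, 0.0439]
orientation: [3.141, 0.016, 0.003]
ft_force: [0.6, -3.0, 7.4]
gripper_width: 0.219
finger_force: 59.6
```

drive_tool --deltas "0 -2 0 0 0 0 1;0 -4 0 0 0 0 1;0 -6 0 0 0 0 1;0 -8 0 0 0 0 1;0 -9.5 0 0 0 0 1;0 -10.2 0 0 0 0 1;0 -10.7 0 0 0 0 1;0 -10.9 0 0 0 0 1;0 -10.9 0 0 0 0 1;0 -10.9 0 0 0 0 1"

```text
clock: 5.65
position: [0.4548, 0.0117, 0.0439]
orientation: [3.141, 0.015, 0.003]
ft_force: [0.9, -2.8, 8.4]
gripper_width: 0.216
finger_force: 59.5
```

drive_tool --deltas "0 -0.3 0 0 0 0 1;0 -0.6 0 0 0 0 1;0 -0.6 0 0 0 0 1"

```text
clock: 5.95
position: [0.4548, 0.0119, 0.0439]
orientation: [3.136, 0.003, 0.004]
ft_force: [3.2, -29.8, 7.5]
gripper_width: 0.218
finger_force: 60.4
```

```bash
python3 - <<'E'
from h import *
s=manip.sense();print(s["position"],s["ft_force"])
E
```

```text
[0.45475347 0.01185268 0.04391245] [  3.24173191 -29.79889856   7.45271429]
```

drive_tool --deltas "0 0.6 0 0 0 0 1;0 0.6 0 0 0 0 0.3;0 0.6 0 0 0 0 0.3;0 0.6 0 0 0 0 0.3;0 0.6 -4 0 0 0 0.3;0 0.6 -8 0 0 0 0.3;0 4 -12 0 0 0 0.3;0 8 -16 0 0 0 0.3;0 12 -20 0 0 0 0.3;0 15 -20 0 0 0 0.3"

```text
clock: 6.95
position: [0.4565, -0.1323, 0.2467]
orientation: [3.141, 0.02, 0.008]
ft_force: [0.8, -0.1, 0.0]
gripper_width: 0.702
finger_force: 0.0
```

drive_tool --deltas "0 0 0 0 0 0 0.3;0 0 0 0 0 0 0.3;0 0 0 0 0 0 0.3"

```text
clock: 7.25
position: [0.4551, -0.1304, 0.2426]
orientation: [-3.141, -0.019, 0.002]
ft_force: [-0.4, -0.0, 0.2]
gripper_width: 0.698
finger_force: 0.0
```

```bash
python3 - <<'E'
from h import *
s=manip.sense();print(s["clock"],s["position"])
p=cam("wrist")
cv2.imwrite("pics/w2.png",p["image"])
T=lambda x,y,z: [.456+x,-.323+y,z]
print(proj(p,[T(-.056,.29-.04,.044),T(.056,.29-.04,.044),T(-.0715,0,.085),T(.0715,0,.085)]).round())
for q in("thick_1","slim_1"):
  for d in manip.recognise(q,p): print(q,np.round(d["centre"],3),round(d["p"],2),proj(p,d["centre"]).round())
p=cam("top")
for q in("thick_1","slim_1"):
  for d in manip.recognise(q,p): print(q,np.round(d["centre"],3),round(d["p"],2),proj(p,d["centre"]).round())
E
```

```text
7.25 [ 0.4550672  -0.13040641  0.2426057 ]
[[213. 214.]
 [209. 127.]
 [413. 239.]
 [435. 119.]]
thick_1 [ 0.631 -0.301  0.041] 0.87 [[408.  25.]]
thick_1 [0.611 0.078 0.041] 0.85 [[79. 41.]]
thick_1 [ 0.616 -0.04   0.034] 0.26 [[180.  35.]]
slim_1 [ 0.632 -0.15   0.027] 0.58 [[275.  22.]]
thick_1 [ 0.643 -0.303  0.041] 0.95 [[325. 161.]]
thick_1 [0.613 0.081 0.04 ] 0.81 [[204. 168.]]
thick_1 [ 0.456 -0.409  0.081] 0.36 [[363. 218.]]
slim_1 [ 0.672 -0.168  0.027] 0.71 [[282. 152.]]
slim_1 [0.614 0.236 0.023] 0.66 [[158. 168.]]
slim_1 [ 0.454 -0.267  0.014] 0.63 [[312. 220.]]
slim_1 [0.619 0.078 0.041] 0.6 [[205. 166.]]
```

View pics/w2.png

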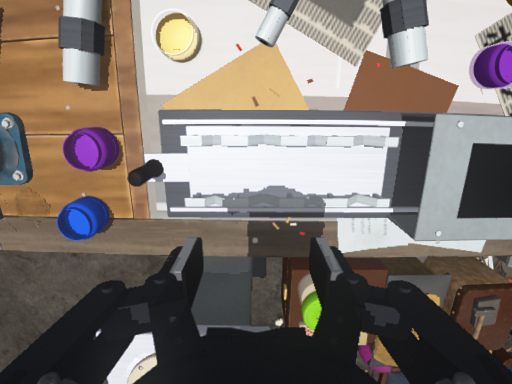

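```bash
python3 - <<'E'
from h import *
im=cv2.imread("pics/w2.png")[105:225,130:445]
cv2.imwrite("pics/w2c.png",cv2.resize(im,None,fx=2.5,fy=2.5,interpolation=cv2.INTER_CUBIC))
E
```

```text
(no output)
```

View pics/w2c.png

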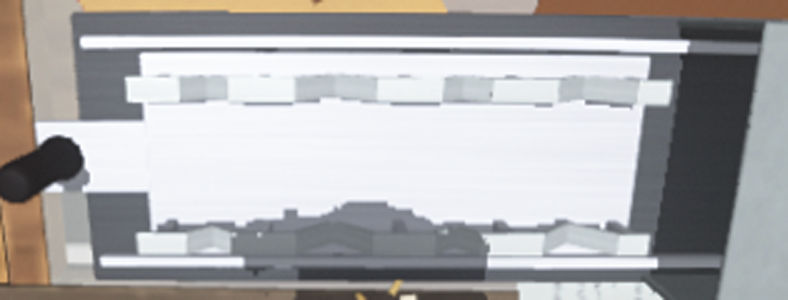

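The crop shows the grooves in order from the knob: narrow, wide, narrow, wide. On the upper rest their edges are at crop columns 179–228, 296–378, 444–494 and 560–638, and on the lower rest at 188–231 and 545–617.

```bash
python3 - <<'E'
from h import *
p=cam("wrist")
P=lambda c,r,z=.044: pix(p,130+c/2.5,105+r/2.5,z)
for n,a,b,r in [("n1",179,228,90),("w1",296,378,90),("n2",444,494,90),("w2",560,638,90),("n1L",188,231,243),("w2L",545,617,243)]:
    A,B=P(a,r),P(b,r);print(n,((A+B)/2).round(4),np.linalg.norm(A-B).round(4))
# rest inner edges, end faces
print("rest up-left",P(127,90),"up-right",P(671,92),"lo-left",P(137,243),"lo-right",P(657,243))
print("rails", P(85,43,.01),P(750,47,.01),P(103,262,.01),P(655,262,.01))
print("knob top",P(22,180,.08), "mouth",P(760,24,.085),P(720,295,.085))
E
```

```text
n1 [ 0.4953 -0.0754  0.044 ] 0.0241
w1 [ 0.496  -0.1408  0.044 ] 0.0402
n2 [ 0.497  -0.2057  0.044 ] 0.0247
w2 [ 0.4983 -0.2707  0.044 ] 0.0394
n1L [ 0.4163 -0.0758  0.044 ] 0.0226
w2L [ 0.4185 -0.2713  0.044 ] 0.0387
rest up-left [ 0.49508681 -0.03763136  0.044     ] up-right [ 0.4981507  -0.30745165  0.044     ] lo-left [ 0.41579423 -0.03768686  0.044     ] lo-right [ 0.41890789 -0.31254738  0.044     ]
rails [ 0.51623899 -0.00741198  0.01      ] [ 0.52029514 -0.36618682  0.01      ] [ 0.39237147 -0.00778601  0.01      ] [ 0.39594382 -0.33149997  0.01      ]
knob top [0.45781541 0.00414501 0.08      ] mouth [ 0.53229528 -0.32170947  0.085     ] [ 0.4063024  -0.32645383  0.085     ]
```

drive_tool --deltas "3.6 3.5 1.6 0 0 -3 0.3;7.2 7 3.2 0 0 -6 0.3;10.8 10.5 5 0 0 -9 0.3;14.4 14 6.6 0 0 -12 0.3;18 17.2 8.2 0 0 -14 0.3;18 17.2 8.2 0 0 -14 0.3;18 17.2 8.2 0 0 -14 0.3;18 17.2 8.2 0 0 -14 0.3"

```text
clock: 8.4
position: [0.6365, -0.3008, 0.1609]
orientation: [-3.115, -0.399, 0.002]
ft_force: [0.7, 0.6, -0.4]
gripper_width: 0.7
finger_force: 0.0
```

```bash
python3 - <<'E'
from h import *
s=manip.sense();print(s["clock"],s["position"],R.from_rotvec(s["orientation"]).as_matrix().round(3)[:,0])
p=cam("wrist")
cv2.imwrite("pics/w3.png",p["image"])
for d in manip.recognise("thick_1",p): print(np.round(d["centre"],3),round(d["p"],2),proj(p,d["centre"]).round())
E
```

```text
8.4 [ 0.63649107 -0.3008423   0.1608691 ] [ 0.968  0.252 -0.001]
[ 0.653 -0.3    0.04 ] 0.71 [[260. 174.]]
```

View pics/w3.png

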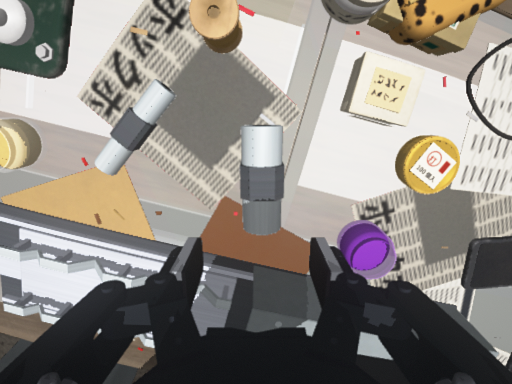

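The thick roller is upright in the view: column 262, band centre (262,181), ends at rows 126 and 233. Slim B's band is at (133,129) with ends at (158,88) and (110,169).

```bash
python3 - <<'E'
from h import *
p=cam("wrist");s=manip.sense()
c=pix(p,262,181,.044);print("thickB",c, "ends",pix(p,263,130,.042),pix(p,262,222,.042))
a=pix(p,263,130,.042)-pix(p,262,222,.042);print(np.degrees(np.arctan2(a[1],a[0])))
print(go(s,[c[0],c[1],.008]))
c=pix(p,133,129,.028);a=pix(p,158,88,.02)-pix(p,110,169,.02);print("slimB",c,np.linalg.norm(a),np.degrees(np.arctan2(a[1],a[0])))
E
```

```text
thickB [ 0.6482739  -0.30305703  0.044     ] ends [ 0.69529937 -0.29146364  0.042     ] [ 0.60595175 -0.31446292  0.042     ]
14.43531460823867
[ 1.04  0.53 15.42]
slimB [ 0.66368509 -0.16686376  0.028     ] 0.10040959571676697 -22.003675247205337
```

drive_tool --deltas "1 0.5 4 0 0 0 0.3;1 0.5 8 0 0 0 0.3;1 0.5 11 0 0 0 0.3;1 0.5 13.5 0 0 0 0.3;1 0.5 15.2 0 0 0 0.3;1 0.5 15.2 0 0 0 0.3;1 0.5 15.2 0 0 0 0.3" --force 80

```text
clock: 9.25
position: [0.6486, -0.3041, 0.0103]
orientation: [3.116, 0.399, 0.001]
ft_force: [0.1, 0.3, 0.5]
gripper_width: 0.706
finger_force: 0.0
```

drive_tool --deltas "0 0 0 0 0 0 1;0 0 0 0 0 0 1;0 0 0 0 0 0 1;0 0 0 0 0 0 1;0 0 0 0 0 0 1;0 0 0 0 0 0 1;0 0 -2 0 0 0 1;0 0 -5 0 0 0 1;0 0 -9 0 0 0 1;0 0 -14 0 0 0 1"

```text
clock: 10.25
position: [0.6469, -0.3036, 0.1496]
orientation: [-3.115, -0.399, 0.004]
ft_force: [1.9, -0.0, -3.8]
gripper_width: 0.503
finger_force: 82.2
```

```bash
cat >> h.py <<'E'
Y={"n1":-.0755,"w1":-.1408,"n2":-.2057,"w2":-.271}
def place(g,z):
    s=manip.sense();y=Y[g];x=.4558-.0133*(y+.0755)
    Rm=R.from_rotvec(s["orientation"]).as_matrix();yaw=np.arctan2(Rm[1,0],Rm[0,0])
    print(s["clock"],s["position"],"grip",s["gripper_width"],s["finger_force"],"target",x,y)
    print("shift",go(s,[x,y,z]),"turn z",np.degrees(yaw-.011))
E
python3 - <<'E'
from h import *
place("w2",.15)
E
```

```text
10.25 [ 0.64694262 -0.30360992  0.14959841] grip 0.5032147845795201 82.22096465528011 target 0.45840015 -0.271
shift [-17.42  -7.91   0.02] turn z 13.965733672973276
```

drive_tool --deltas "-3.5 -1.6 0 0 0 3 1;-7 -3.2 0 0 0 6 1;-10.5 -4.8 0 0 0 9 1;-14 -6.4 0 0 0 12 1;-16.4 -7.5 0 0 0 14 1;-17.4 -7.9 0 0 0 14 1;-17.4 -7.9 2 0 0 14 1;-17.4 -7.9 4 0 0 14 1;-17.4 -7.9 5 0 0 14 1;-17.4 -7.9 5 0 0 14 1"

```text
clock: 11.25
position: [0.4599, -0.2714, 0.0984]
orientation: [-3.141, -0.017, 0.002]
ft_force: [0.1, 0.3, -3.4]
gripper_width: 0.502
finger_force: 88.0
```

```bash
python3 - <<'E'
from h import *
place("w2",.043)
E
```

```text
11.25 [ 0.4599492  -0.27139453  0.09839344] grip 0.5021820529786193 87.95256916433573 target 0.45840015 -0.271
shift [-0.15 -0.04  5.54] turn z 0.0020030762963378
```

drive_tool --deltas "-0.1 0 1.5 0 0 0 1;-0.1 0 3 0 0 0 1;-0.1 0 4.2 0 0 0 1;-0.1 0 5 0 0 0 1;-0.1 0 5.4 0 0 0 1;-0.1 0 5.4 0 0 0 1;-0.1 0 5.4 0 0 0 1"

```text
clock: 11.95
position: [0.4591, -0.2717, 0.0456]
orientation: [3.141, 0.016, 0.0]
ft_force: [1.5, -0.7, -3.8]
gripper_width: 0.499
finger_force: 88.4
```

drive_tool --deltas "0 0 0.2 0 0 0 1;0 0 0.35 0 0 0 1;0 0 0.35 0 0 0 1"

```text
clock: 12.25
position: [0.4594, -0.2716, 0.0428]
orientation: [3.141, 0.016, 0.002]
ft_force: [-1.6, 1.3, 5.8]
gripper_width: 0.5
finger_force: 89.7
```

drive_tool --deltas "0 0 0 0 0 0 0.4;0 0 0 0 0 0 0.35;0 0 0 0 0 0 0.35;0 0 -1 0 0 0 0.35;0 0 -4 0 0 0 0.35;0 0 -8 0 0 0 0.35;0 0 -12 0 0 0 0.35;0 0 -12 0 0 0 0.35;0 0 -12 0 0 0 0.35"

```text
clock: 13.15
position: [0.4593, -0.2717, 0.1632]
orientation: [3.141, 0.017, 0.004]
ft_force: [0.1, 0.6, 0.8]
gripper_width: 0.646
finger_force: 0.0
```

```bash
python3 - <<'E'
from h import *
s=manip.sense();print(s["position"])
p=cam("top")
for q in("thick_1","slim_1"):
  for d in manip.recognise(q,p): print(q,np.round(d["centre"],3),round(d["p"],2))
p=cam("wrist")
for q in("thick_1","slim_1"):
  for d in manip.recognise(q,p): print(q,np.round(d["centre"],3),round(d["p"],2))
print(go(s,[.655,-.167,.16]))
E
```

```text
[ 0.45930064 -0.27167365  0.16320083]
thick_1 [0.614 0.078 0.042] 0.85
thick_1 [ 0.452 -0.256  0.069] 0.51
thick_1 [0.616 0.235 0.025] 0.35
slim_1 [0.618 0.237 0.022] 0.71
slim_1 [ 0.659 -0.157  0.024] 0.54
thick_1 [ 0.464 -0.267  0.075] 0.61
slim_1 [ 0.621 -0.149  0.022] 0.85
[ 19.68 -10.26   0.36]
```

drive_tool --deltas "4 -2 0 0 0 5 0.35;8 -4.1 0 0 0 10 0.35;12 -6.1 0 0 0 15 0.4;16 -8.2 0 0 0 20 0.45;19.7 -10.3 0.4 0 0 22.5 0.45;19.7 -10.3 0.4 0 0 22.5 0.45;19.7 -10.3 0.4 0 0 22.5 0.45;19.7 -10.3 0.4 0 0 22.5 0.45"

```text
clock: 14.25
position: [0.6535, -0.1675, 0.1571]
orientation: [3.083, -0.598, -0.003]
ft_force: [-0.1, -0.5, 0.1]
gripper_width: 0.551
finger_force: 0.0
```

```bash
python3 - <<'E'
from h import *
s=manip.sense();print(s["clock"],s["position"],R.from_rotvec(s["orientation"]).as_matrix().round(3)[:,0])
p=cam("wrist")
im=p["image"].copy()
cv2.imwrite("pics/w4.png",im)
for d in manip.recognise("slim_1",p): print(np.round(d["centre"],3),round(d["p"],2),proj(p,d["centre"]).round())
E
```

```text
14.25 [ 0.65348456 -0.16753343  0.15705487] [ 0.927 -0.374 -0.002]
[ 0.666 -0.164  0.03 ] 0.85 [[248. 178.]]
[0.588 0.233 0.016] 0.68 [[  8. 332.]]
[0.636 0.068 0.04 ] 0.47 [[ 69. 279.]]
```

View pics/w4.png

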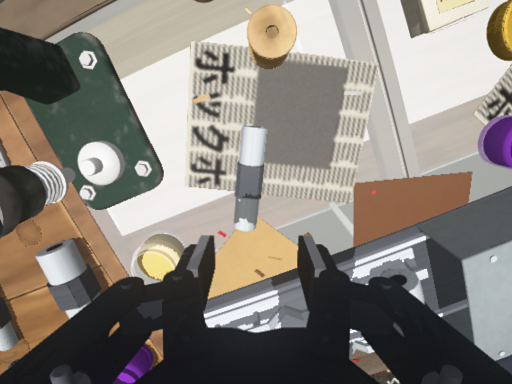

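The slim roller's band is at (249,180), with ends at (254,128) and (245,228). The jar at (160,258) is clear of it.

```bash
python3 - <<'E'
from h import *
p=cam("wrist");s=manip.sense()
c=pix(p,249,180,.028);a=pix(p,254,131,.026)-pix(p,245,224,.026);Rm=R.from_rotvec(s["orientation"]).as_matrix()
print(c,np.linalg.norm(a),np.degrees(np.arctan2(a[1],a[0])),np.degrees(np.arctan2(Rm[1,0],Rm[0,0])))
print(go(s,[c[0],c[1],.006]))
E
```

```text
[ 0.66401447 -0.16395782  0.028     ] 0.09826968490415279 -27.77337370647826 -22.007212011718714
[ 0.81 -0.74 15.19]
```

drive_tool --deltas "0.8 -0.7 4 0 0 5.5 0.45;0.8 -0.7 8 0 0 5.5 0.45;0.8 -0.7 11 0 0 5.5 0.45;0.8 -0.7 13.5 0 0 5.5 0.45;0.8 -0.7 15 0 0 5.5 0.45;0.8 -0.7 15 0 0 5.5 0.45;0.8 -0.7 15 0 0 5.5 0.45"

```text
clock: 15.1
position: [0.6651, -0.1636, 0.0086]
orientation: [3.052, -0.745, 0.001]
ft_force: [-0.4, -0.7, 0.2]
gripper_width: 0.55
finger_force: 0.0
```

drive_tool --deltas "0 0 0 0 0 0 1;0 0 0 0 0 0 1;0 0 0 0 0 0 1;0 0 0 0 0 0 1;0 0 0 0 0 0 1;0 0 0 0 0 0 1;0 0 -2 0 0 0 1;0 0 -5 0 0 0 1;0 0 -9 0 0 0 1;0 0 -14 0 0 0 1"

```text
clock: 16.1
position: [0.6639, -0.1626, 0.1487]
orientation: [3.052, -0.744, -0.003]
ft_force: [1.1, -0.5, -1.5]
gripper_width: 0.305
finger_force: 78.9
```

```bash
python3 - <<'E'
from h import *
place("n2",.10)
E
```

```text
16.1 [ 0.66394358 -0.16257878  0.14871633] grip 0.30512253415534246 78.93726166337729 target 0.45753166 -0.2057
shift [-16.33  13.32   4.91] turn z -28.025661025258874
```

drive_tool --deltas "-3.3 2.7 0 0 0 -5.6 1;-6.5 5.3 0 0 0 -11.2 1;-9.8 8 0 0 0 -16.8 1;-13 10.6 0 0 0 -22.4 1;-15.3 12.4 1 0 0 -28 1;-16.3 13.3 3 0 0 -28 1;-16.3 13.3 4.9 0 0 -28 1;-16.3 13.3 4.9 0 0 -28 1;-16.3 13.3 4.9 0 0 -28 1"

```text
clock: 17.0
position: [0.4594, -0.2062, 0.0994]
orientation: [3.141, 0.016, 0.001]
ft_force: [-0.4, 0.4, -1.5]
gripper_width: 0.305
finger_force: 78.9
```

```bash
python3 - <<'E'
from h import *
place("n2",.045)
E
```

```text
17.0 [ 0.45936827 -0.20616361  0.09944636] grip 0.3047330493884454 78.90171602368355 target 0.45753166 -0.2057
shift [-0.19 -0.05  5.44] turn z -0.03330041060452179
```

drive_tool --deltas "-0.1 0 1.5 0 0 0 1;-0.1 0 3 0 0 0 1;-0.1 0 4.2 0 0 0 1;-0.1 0 5 0 0 0 1;-0.1 0 5.4 0 0 0 1;-0.1 0 5.5 0 0 0 1;-0.1 0 5.5 0 0 0 1"

```text
clock: 17.7
position: [0.4586, -0.2067, 0.0457]
orientation: [3.141, 0.013, 0.004]
ft_force: [-3.5, 1.6, 24.8]
gripper_width: 0.304
finger_force: 82.2
```

drive_tool --deltas "0 0 0 0 0 0 0.62;0 0 0 0 0 0 0.58;0 0 0 0 0 0 0.58;0 0 -1 0 0 0 0.58;0 0 -4 0 0 0 0.58;0 0 -8 0 0 0 0.58;0 0 -12 0 0 0 0.5;0 0 -12 0 0 0 0.4;0 0 -12 0 0 0 0.4"

```text
clock: 18.6
position: [0.4583, -0.206, 0.1651]
orientation: [3.141, 0.017, 0.004]
ft_force: [0.6, 0.2, -0.5]
gripper_width: 0.597
finger_force: 0.0
```

```bash
python3 - <<'E'
from h import *
s=manip.sense();print(s["position"])
p=cam("top")
for q in("thick_1","slim_1"):
  for d in manip.recognise(q,p): print(q,np.round(d["centre"],3),round(d["p"],2),proj(p,d["centre"]).round())
c=lambda u,v: pix(p,140+u/2.66,130+v/2.66,.03)
for a,b in [((66,58),(38,142)),((176,55),(166,145))]:
  e=c(*a)-c(*b);print((c(*a)+c(*b))/2,np.linalg.norm(e),np.degrees(np.arctan2(e[1],e[0])))
print(go(s,[.61,.08,.16]))
E
```

```text
[ 0.45831287 -0.20601729  0.16507245]
thick_1 [0.612 0.081 0.044] 0.79 [[204. 168.]]
thick_1 [ 0.616 -0.035  0.034] 0.32 [[240. 168.]]
slim_1 [0.615 0.232 0.021] 0.67 [[159. 168.]]
[0.61474861 0.22797151 0.03      ] 0.1089589436256353 -14.820633409218768
[0.61669192 0.08187587 0.03      ] 0.11208672487961513 -3.766447639785724
[ 15.48 -28.44   0.53]
```

drive_tool --deltas "0 -5 0 0 0 1 0.35;0 -10 0 0 0 2 0.35;0 -15 0 0 0 3 0.3;0 -20 0 0 0 4 0.3;1 -24.5 0 0 0 4.4 0.3;4 -28.4 0 0 0 4.4 0.3;8 -28.4 0 0 0 4.4 0.3;12 -28.4 0 0 0 4.4 0.3;15.5 -28.4 0.5 0 0 4.4 0.3;15.5 -28.4 0.5 0 0 4.4 0.3"

```text
clock: 19.75
position: [0.6135, 0.0795, 0.1565]
orientation: [3.139, -0.104, 0.001]
ft_force: [-2.2, 0.4, -0.9]
gripper_width: 0.705
finger_force: 0.0
```

drive_tool --deltas "0 0 0 0 0 0 0.3;0 0 0 0 0 0 0.3;0 0 0 0 0 0 0.3"

```text
clock: 20.05
position: [0.6087, 0.0794, 0.1585]
orientation: [3.14, -0.104, -0.002]
ft_force: [0.3, 0.3, -0.5]
gripper_width: 0.699
finger_force: 0.0
```

```bash
python3 - <<'E'
from h import *
s=manip.sense();print(s["clock"],s["position"],R.from_rotvec(s["orientation"]).as_matrix().round(3)[:,0])
p=cam("wrist")
im=p["image"].copy()
cv2.imwrite("pics/w5.png",im)
for q in("thick_1","slim_1"):
 for d in manip.recognise(q,p): print(q,np.round(d["centre"],3),round(d["p"],2),proj(p,d["centre"]).round())
E
```

```text
20.05 [0.60872499 0.07939905 0.15849243] [ 0.998 -0.066 -0.001]
thick_1 [0.626 0.086 0.042] 0.75 [[248. 175.]]
slim_1 [0.622 0.23  0.026] 0.9 [[112. 185.]]
slim_1 [ 0.448 -0.194  0.056] 0.89 [[500. 312.]]
```

View pics/w5.png

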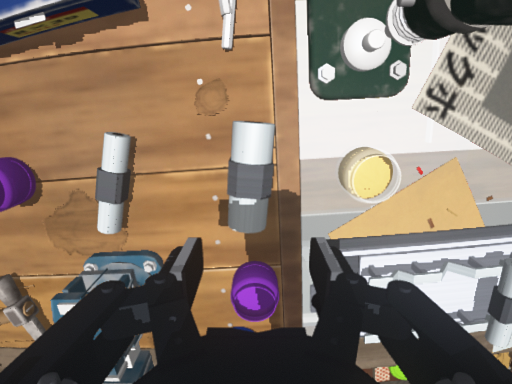

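The thick roller's band is at (250,180) with ends at (253,126) and (248,228). Slim A's band is at (113,187). The placed slim roller lies across the tray at (500,300).

```bash
python3 - <<'E'
from h import *
p=cam("wrist");s=manip.sense();Rm=R.from_rotvec(s["orientation"]).as_matrix()
print(np.degrees(np.arctan2(Rm[1,0],Rm[0,0])))
for c,u,v,z in [((250,180),(253,130),(248,222),.043),((113,187),(117,137),(110,230),.027)]:
  c=pix(p,*c,z);a=pix(p,*u,z)-pix(p,*v,z)
  print(c,np.linalg.norm(a),np.degrees(np.arctan2(a[1],a[0])));print(go(s,[c[0],c[1],.008]))
E
```

```text
-3.7962773871571027
[0.62167718 0.08507019 0.043     ] 0.09103534652716276 -7.152936031403889
[ 1.17 -0.62 15.1 ]
[0.62007677 0.22987188 0.027     ] 0.1034392736677567 -16.62557630549354
[  0.05 -15.06  15.11]
```

drive_tool --deltas "1.2 -0.6 4 0 0 3.3 0.3;1.2 -0.6 8 0 0 3.3 0.3;1.2 -0.6 11 0 0 3.3 0.3;1.2 -0.6 13.5 0 0 3.3 0.3;1.2 -0.6 14.9 0 0 3.3 0.3;1.2 -0.6 14.9 0 0 3.3 0.3;1.2 -0.6 14.9 0 0 3.3 0.3"

```text
clock: 20.95
position: [0.6227, 0.0846, 0.0105]
orientation: [-3.135, 0.195, -0.001]
ft_force: [0.0, 0.1, 1.0]
gripper_width: 0.7
finger_force: 0.0
```

drive_tool --deltas "0 0 0 0 0 0 1;0 0 0 0 0 0 1;0 0 0 0 0 0 1;0 0 0 0 0 0 1;0 0 0 0 0 0 1;0 0 0 0 0 0 1;0 0 -2 0 0 0 1;0 0 -5 0 0 0 1;0 0 -9 0 0 0 1;0 0 -14 0 0 0 1"

```text
clock: 21.95
position: [0.6211, 0.0847, 0.1506]
orientation: [3.135, -0.194, -0.004]
ft_force: [1.0, 0.7, -4.3]
gripper_width: 0.499
finger_force: 82.1
```

```bash
python3 - <<'E'
from h import *
place("w1",.10)
E
```

```text
21.95 [0.62114562 0.08469965 0.15059558] grip 0.4992697771009787 82.14565046131611 target 0.45666849 -0.1408
shift [-13.52  24.41   5.11] turn z -7.726090415505474
```

drive_tool --deltas "-4 2 0 0 0 -1 1;-8 4.5 0 0 0 -2 1;-10.5 8.5 0 0 0 -3 1;-12 12.5 0 0 0 -4.5 1;-13 17 0 0 0 -6 1;-13.5 21 1 0 0 -7.7 1;-13.5 24.4 2.5 0 0 -7.7 1;-13.5 24.4 5 0 0 -7.7 1;-13.5 24.4 5 0 0 -7.7 1;-13.5 24.4 5 0 0 -7.7 1"

```text
clock: 22.95
position: [0.458, -0.1403, 0.1002]
orientation: [-3.141, -0.017, 0.001]
ft_force: [-0.4, 0.2, -3.5]
gripper_width: 0.504
finger_force: 82.6
```

```bash
python3 - <<'E'
from h import *
place("w1",.043)
E
```

```text
22.95 [ 0.45804018 -0.14027863  0.10024486] grip 0.5037636614317067 82.55693212151527 target 0.45666849 -0.1408
shift [-0.13  0.05  5.72] turn z -0.018879429680550012
```

drive_tool --deltas "-0.1 0 1.5 0 0 0 1;-0.1 0 3 0 0 0 1;-0.1 0 4.2 0 0 0 1;-0.1 0 5 0 0 0 1;-0.1 0 5.4 0 0 0 1;-0.1 0 5.6 0 0 0 1;-0.1 0 5.6 0 0 0 1"

```text
clock: 23.65
position: [0.4574, -0.1409, 0.044]
orientation: [3.141, 0.016, 0.001]
ft_force: [0.3, -0.3, -3.1]
gripper_width: 0.499
finger_force: 82.7
```

drive_tool --deltas "0 0 0 0 0 0 0.46;0 0 0 0 0 0 0.42;0 0 0 0 0 0 0.42;0 0 -1 0 0 0 0.42;0 0 -4 0 0 0 0.42;0 0 -8 0 0 0 0.42;0 0 -12 0 0 0 0.4;0 0 -12 0 0 0 0.4"

```text
clock: 24.45
position: [0.459, -0.1413, 0.1687]
orientation: [3.14, 0.016, 0.012]
ft_force: [-0.1, -0.3, -0.4]
gripper_width: 0.602
finger_force: 0.0
```

```bash
python3 - <<'E'
from h import *
s=manip.sense();print(s["position"])
p=cam("wrist")
cv2.imwrite("pics/w6.png",p["image"])
p=cam("top")
for q in("thick_1","slim_1"):
  for d in manip.recognise(q,p): print(q,np.round(d["centre"],3),round(d["p"],2),proj(p,d["centre"]).round())
print(go(s,[.615,.23,.16]))
E
```

```text
[ 0.45902827 -0.14134083  0.16865327]
thick_1 [ 0.453 -0.268  0.073] 0.9 [[316. 219.]]
thick_1 [ 0.457 -0.051  0.014] 0.26 [[245. 218.]]
slim_1 [0.616 0.236 0.024] 0.71 [[158. 167.]]
[ 15.96 -36.98   0.94]
```

View pics/w6.png

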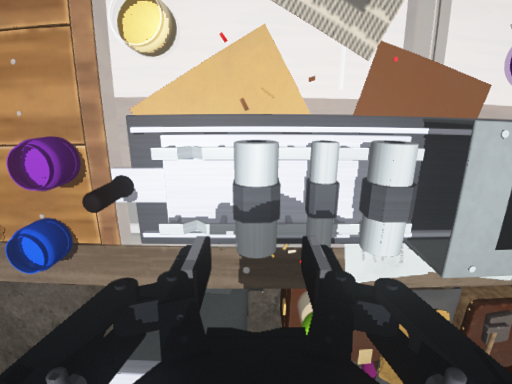

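All three rollers sit square in their grooves, at columns 257, 323 and 388. Now the last slim roller.

drive_tool --deltas "0 -5 0 0 0 2 0.4;0 -10 0 0 0 4 0.4;0 -15 0 0 0 6 0.4;1 -20 0 0 0 8 0.4;4 -23.5 0 0 0 10 0.4;8 -26 0 0 0 12 0.4;12 -29 0 0 0 14 0.45;15 -32.5 0.4 0 0 16 0.45;16 -36 0.9 0 0 16.6 0.45;16 -37 0.9 0 0 16.6 0.45"

```text
clock: 25.65
position: [0.6131, 0.2355, 0.1515]
orientation: [3.111, -0.431, -0.005]
ft_force: [-0.7, 0.7, -0.5]
gripper_width: 0.553
finger_force: 0.0
```

drive_tool --deltas "0 0 0 0 0 0 0.45;0 0 0 0 0 0 0.45;0 0 0 0 0 0 0.45"

```text
clock: 25.95
position: [0.613, 0.2287, 0.1547]
orientation: [3.109, -0.441, -0.001]
ft_force: [0.1, -0.1, -0.5]
gripper_width: 0.548
finger_force: 0.0
```

```bash
python3 - <<'E'
from h import *
s=manip.sense();print(s["clock"],s["position"],R.from_rotvec(s["orientation"]).as_matrix().round(3)[:,0])
p=cam("wrist")
im=p["image"].copy()
cv2.imwrite("pics/w7.png",im)
for q in("slim_1",):
 for d in manip.recognise(q,p): print(q,np.round(d["centre"],3),round(d["p"],2),proj(p,d["centre"]).round())
E
```

```text
25.95 [0.61299285 0.22866257 0.15468721] [ 0.961 -0.278 -0.   ]
slim_1 [0.622 0.235 0.026] 0.7 [[248. 182.]]
```

View pics/w7.png

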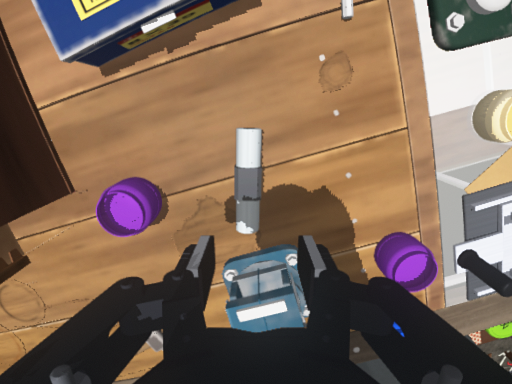

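```bash
python3 - <<'E'
from h import *
p=cam("wrist");s=manip.sense();Rm=R.from_rotvec(s["orientation"]).as_matrix()
print(np.degrees(np.arctan2(Rm[1,0],Rm[0,0])))
z=.027;c=pix(p,248.5,183,z);a=pix(p,249,133,z)-pix(p,247.5,229,z)
print(c,np.linalg.norm(a),np.degrees(np.arctan2(a[1],a[0])));print(go(s,[c[0],c[1],.006]))
for z in(.02,.06,.1): print("vise",z,go(s,pix(p,265,250,z)),go(s,pix(p,293,256,z)))
E
```

```text
-16.101588028989184
[0.62097359 0.23540785 0.027     ] 0.1003805040508732 -17.444394691082074
[ 0.57 -0.78 14.91]
vise 0.02 [-7.38  1.   13.51] [-8.16  4.18 13.51]
vise 0.06 [-5.23  0.84  9.51] [-5.89  3.57  9.51]
vise 0.1 [-3.08  0.69  5.51] [-3.63  2.96  5.51]
```

drive_tool --deltas "1 -0.8 4 0 0 1.2 0.45;1 -0.8 7 0 0 1.2 0.45;1 -0.8 10 0 0 1.2 0.45;1 -0.8 11 0 0 1.2 0.45;1 -0.8 12 0 0 1.2 0.45;1 -0.8 12 0 0 1.2 0.45"

```text
clock: 26.7
position: [0.6251, 0.2355, 0.0345]
orientation: [3.106, -0.471, -0.001]
ft_force: [0.7, 0.0, 0.9]
gripper_width: 0.551
finger_force: 0.0
```

drive_tool --deltas "0 0 0.7 0 0 0 0.45;0 0 1.3 0 0 0 0.45;0 0 1.9 0 0 0 0.45;0 0 2.4 0 0 0 0.45;0 0 2.7 0 0 0 0.45;0 0 2.7 0 0 0 0.45"

```text
clock: 27.3
position: [0.6249, 0.2358, 0.0072]
orientation: [3.106, -0.47, -0.001]
ft_force: [0.2, -0.4, 0.4]
gripper_width: 0.552
finger_force: 0.0
```

drive_tool --deltas "0 0 0 0 0 0 1;0 0 0 0 0 0 1;0 0 0 0 0 0 1;0 0 0 0 0 0 1;0 0 0 0 0 0 1;0 0 0 0 0 0 1;0 0 -2 0 0 0 1;0 0 -5 0 0 0 1;0 0 -9 0 0 0 1;0 0 -14 0 0 0 1"

```text
clock: 28.3
position: [0.6238, 0.2357, 0.1473]
orientation: [3.104, -0.469, -0.005]
ft_force: [-0.0, 0.6, -1.5]
gripper_width: 0.301
finger_force: 78.9
```

```bash
python3 - <<'E'
from h import *
place("n1",.15)
E
```

```text
28.3 [0.62380061 0.23565006 0.14729958] grip 0.30074970984612576 78.89708809554577 target 0.4558 -0.0755
shift [-6.85 34.69 -0.17] turn z -17.82184302153046
```

drive_tool --deltas "-0.8 4.3 0 0 0 -2 1;-1.6 8.6 0 0 0 -4 1;-2.5 13 0 0 0 -6.5 1;-3.3 17.3 0 0 0 -9 1;-4.1 21.6 0 0 0 -11.5 1;-4.9 26 0 0 0 -14 1;-5.7 30.3 0 0 0 -16.5 1;-6.5 34.6 0 0 0 -17.8 1;-6.5 34.7 2 0 0 -17.8 1;-6.5 34.7 4 0 0 -17.8 1"

```text
clock: 29.3
position: [0.4602, -0.078, 0.1079]
orientation: [3.141, 0.011, 0.003]
ft_force: [0.0, 0.5, -1.1]
gripper_width: 0.304
finger_force: 79.0
```

drive_tool --deltas "0 0 0 0 0 0 1;0 0 0 0 0 0 1"

```text
clock: 29.5
position: [0.4603, -0.0763, 0.1077]
orientation: [-3.141, -0.016, 0.002]
ft_force: [-0.4, -0.3, -1.1]
gripper_width: 0.31
finger_force: 79.1
```

```bash
python3 - <<'E'
from h import *
place("n1",.044)
E
```

```text
29.5 [ 0.46025597 -0.07629837  0.10773993] grip 0.31027151685592186 79.06303782016039 target 0.4558 -0.0755
shift [-0.44 -0.08  6.37] turn z -0.03121109740655199
```

drive_tool --deltas "0 0 2 0 0 0 1;0 0 3.5 0 0 0 1;0 0 4.7 0 0 0 1;0 0 5.6 0 0 0 1;0 0 6.1 0 0 0 1;0 0 6.3 0 0 0 1;0 0 6.3 0 0 0 1"

```text
clock: 30.2
position: [0.4607, -0.0764, 0.0451]
orientation: [3.141, 0.016, 0.001]
ft_force: [-0.6, 0.5, -0.8]
gripper_width: 0.303
finger_force: 79.1
```

drive_tool --deltas "0 0 0 0 0 0 0.62;0 0 0 0 0 0 0.58;0 0 0 0 0 0 0.58;0 0 -1 0 0 0 0.58;0 0 -4 0 0 0 0.58;0 0 -8 0 0 0 0.58;0 0 -12 0 0 0 0.5;0 0 -12 0 0 0 0.5;0 0 -12 0 0 0 0.5"

```text
clock: 31.1
position: [0.4608, -0.0762, 0.1662]
orientation: [-3.141, -0.017, -0.005]
ft_force: [-0.5, -0.3, 0.4]
gripper_width: 0.502
finger_force: 0.0
```

```bash
python3 - <<'E'
from h import *
s=manip.sense();print(s["position"])
p=cam("wrist")
cv2.imwrite("pics/w8.png",p["image"])
print(go(s,[.456,.010,.044]))
for q in("thick_1","slim_1"):
  for d in manip.recognise(q,p): print(q,np.round(d["centre"],3),round(d["p"],2),proj(p,d["centre"]).round())
E
```

```text
[ 0.46081452 -0.0762387   0.16620132]
[-0.42 -8.63 12.22]
thick_1 [ 0.464 -0.26   0.07 ] 0.96 [[452. 197.]]
thick_1 [ 0.462 -0.137  0.07 ] 0.91 [[323. 197.]]
slim_1 [ 0.459 -0.2    0.063] 0.86 [[386. 199.]]
slim_1 [ 0.46  -0.075  0.066] 0.85 [[255. 198.]]
slim_1 [ 0.466 -0.135  0.072] 0.47 [[322. 194.]]
slim_1 [ 0.464 -0.112  0.016] 0.25 [[289. 181.]]
```

View pics/w8.png

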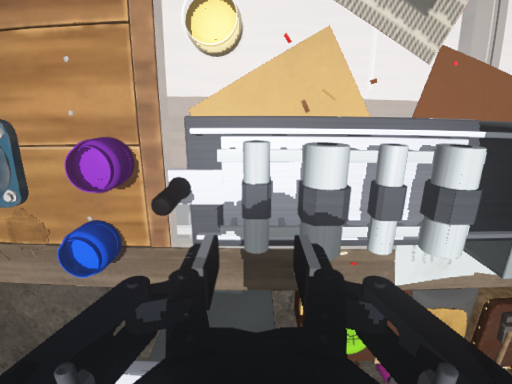

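All four rollers are cradled in matching grooves. Gripping the knob and pushing the tray home next.

drive_tool --deltas "-0.5 -4.5 0 0 0 0 0.5;-0.5 -8.7 0 0 0 0 0.5;-0.5 -8.7 3 0 0 0 0.5;-0.5 -8.7 6 0 0 0 0.5;-0.5 -8.7 9 0 0 0 0.5;-0.5 -8.7 11 0 0 0 0.5;-0.5 -8.7 12.2 0 0 0 0.5;-0.5 -8.7 12.2 0 0 0 0.5" --force 50

```text
clock: 32.05
position: [0.4529, 0.0103, 0.0403]
orientation: [3.141, 0.016, -0.008]
ft_force: [-0.3, -0.1, 0.3]
gripper_width: 0.499
finger_force: 0.0
```

drive_tool --deltas "0 0 0 0 0 0 1;0 0 0 0 0 0 1;0 0 0 0 0 0 1;0 0 0 0 0 0 1;0 0 0 0 0 0 1"

```text
clock: 32.55
position: [0.4542, 0.0104, 0.0429]
orientation: [3.141, 0.016, -0.001]
ft_force: [-1.4, -2.2, -6.6]
gripper_width: 0.22
finger_force: 49.3
```

drive_tool --deltas "0 0.4 0 0 0 0 1;0 1.2 0 0 0 0 1;0 2.4 0 0 0 0 1;0 3.8 0 0 0 0 1;0 5.2 0 0 0 0 1;0 6.6 0 0 0 0 1;0 8 0 0 0 0 1;0 9.2 0 0 0 0 1;0 10 0 0 0 0 1;0 10.3 0 0 0 0 1"

```text
clock: 33.55
position: [0.4551, -0.0936, 0.0429]
orientation: [3.141, 0.014, -0.001]
ft_force: [-4.0, 2.0, 2.0]
gripper_width: 0.22
finger_force: 50.5
```

drive_tool --deltas "0 0.5 0 0 0 0 1;0 1.4 0 0 0 0 1;0 2.6 0 0 0 0 1;0 4 0 0 0 0 1;0 5.4 0 0 0 0 1;0 6.8 0 0 0 0 1;0 8.2 0 0 0 0 1;0 9.5 0 0 0 0 1;0 10.4 0 0 0 0 1;0 10.8 0 0 0 0 1"

```text
clock: 34.55
position: [0.4559, -0.2012, 0.0429]
orientation: [3.141, 0.015, -0.002]
ft_force: [-5.0, 2.4, 4.2]
gripper_width: 0.216
finger_force: 50.8
```

drive_tool --deltas "0 0.5 0 0 0 0 1;0 1.4 0 0 0 0 1;0 2.6 0 0 0 0 1;0 4 0 0 0 0 1;0 5.2 0 0 0 0 1;0 6.1 0 0 0 0 1;0 6.7 0 0 0 0 1;0 6.9 0 0 0 0 1;0 6.9 0 0 0 0 1"

```text
clock: 35.45
position: [0.4565, -0.2702, 0.0429]
orientation: [3.141, 0.015, -0.002]
ft_force: [-5.9, -2.0, 3.2]
gripper_width: 0.221
finger_force: 50.6
```

Now the last centimetre, gently to the stop.

drive_tool --deltas "0 0.3 0 0 0 0 1;0 0.6 0 0 0 0 1;0 0.9 0 0 0 0 1;0 1.0 0 0 0 0 1;0 1.0 0 0 0 0 1"

```text
clock: 35.95
position: [0.4565, -0.2784, 0.0429]
orientation: [-3.14, -0.017, 0.003]
ft_force: [-6.1, 4.7, 6.3]
gripper_width: 0.218
finger_force: 51.0
```

drive_tool --deltas "0 0.3 0 0 0 0 1;0 0.5 0 0 0 0 1;0 0.5 0 0 0 0 1"

```text
clock: 36.25
position: [0.4565, -0.2785, 0.0429]
orientation: [-3.135, -0.024, 0.006]
ft_force: [-5.0, 21.1, 13.6]
gripper_width: 0.221
finger_force: 52.4
```

The tray is against its home stop: total travel 0.290 m. Release and retreat.

drive_tool --deltas "0 -0.4 0 0 0 0 1;0 -0.4 0 0 0 0 0.6;0 -0.4 0 0 0 0 0.5;0 -0.4 0 0 0 0 0.5;0 -0.4 -3 0 0 0 0.5;0 -0.4 -7 0 0 0 0.5;0 -3 -11 0 0 0 0.5;0 -7 -15 0 0 0 0.5;0 -10 -17 0 0 0 0.5;0 -10 -17 0 0 0 0.5"

```text
clock: 37.25
position: [0.4585, -0.181, 0.216]
orientation: [3.141, 0.024, 0.009]
ft_force: [0.5, -0.1, -0.8]
gripper_width: 0.502
finger_force: 0.0
```

```bash
python3 - <<'E'
from h import *
p=cam("wrist")
cv2.imwrite("pics/w9.png",p["image"])
print(manip.sense()["clock"],manip.sense()["position"])
E
```

```text
37.3 [ 0.45797753 -0.18297901  0.21459429]
```

View pics/w9.png

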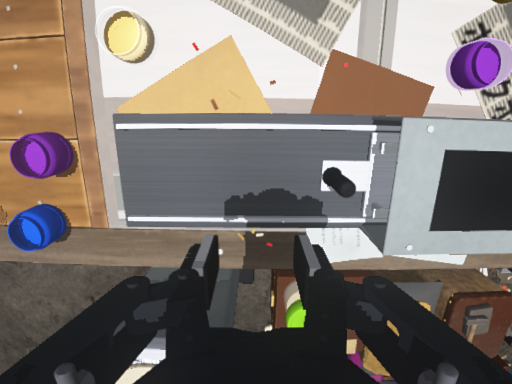

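The tray is home, with the knob at (338,181) close to the mouth. The rollers are under the cover and the jar stands at (127,37).

```bash
python3 -c "
from plant import manip
print(manip.job_done())"
```

```text
the job is handed in; nothing more can be done
None
```

I pulled the tray fully out, laid all four rollers in grooves of their size and pushed the tray back to its home stop. The jar was still standing in the last picture. I handed the job in at about 37 s; no verdict came back.

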